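# Bring the stoppered cuvette into the photometer beam

### The job

The dark zero has been taken, so open the beam shutter by flipping its little lever right over to the rear, then take the cell-changer knob at the front of the photometer and pull the rod out until the stoppered cuvette clicks into the beam (count the clicks: one per cell). Finish while still holding the knob there, so that the cell cannot creep while it is read. Leave the cuvettes in their cells and do not push the other bench things about.

Things in the scene. Friction and masses are not known exactly. Their poses are not given: they have to be found in the camera images.
- photometer: Off-white bench photometer, 300 mm deep (its x), 420 mm wide (its y), fixed. Origin at the centre of its underside; x points from its front (knob side) to its rear, z up. The front face is 150 mm in front of the origin. The deck is 100 mm high; the last 85 mm at the rear are 140 mm high with a sloping fascia. Mid-deck is an open black sample compartment, 163 mm (x) by 100 mm.
- cell_changer: Aluminium carriage in the compartment: four cells in a row, 20 mm apart, on rails along the photometer's x. Origin under the front cell's centre. The rod pulls it forward (-x). A ball detent has a notch per cell: at 0 (start), 20, 40 and 60 mm; end stop at 68 mm. It takes about 9 N to leave a notch, 1 to 2 N between notches; the ball draws it into a notch from about 3 mm away.
- beam (a point): Point where the light beam (along the photometer's y) crosses the compartment: 35 mm in front of the photometer's origin, on its middle line, 78 mm above the bench. Dark index lines on the deck on both sides of the compartment mark it. A cell is in the beam when its centre has the same photometer x as this point.
- shutter_tip (a point): Centre of the black 18 mm ball on the shutter lever, a 7 mm steel stem on a low black boss on the deck, right of the compartment as seen from the robot (60 mm in front of the photometer's origin, 85 mm to the right). Pivot 108 mm above the bench, axis along the photometer's y; ball 52 mm from the pivot, so about 154 mm above the bench at either end.
- shutter_lever (a joint): Angle of the shutter lever: 0 = shut, leaning 0.5 rad towards the front (the robot's side); 1.0 = open, leaning 0.5 rad towards the rear. An over-centre spring snaps it to either end from the middle (0.5); moving it takes about 4 N at the ball.
- rod_knob (a point): Black round knob on the rod, in front of the photometer, 70 mm above the bench, axis along the photometer's x. Origin mid-grip on the axis: 28 mm long, 20 mm thick, then a front lip 26 mm wide, 6 mm long. At the start the origin is 40 mm in front of the front face. Dark rings on the rod come flush with the steel bush around it (5 mm proud of the face) at the 20, 40 and 60 mm notches.
- blank: Open clear cuvette, 12.5 x 12.5 x 45 mm, in the front cell, which is in the beam at the start. Origin at the centre of its underside, 58 mm above the bench, z up along it.
- stoppered: The cuvette to be read: clear, 12.5 x 12.5 x 45 mm, with a round dark rubber stopper (15 mm in diameter) standing 15 mm above its top. It is in the second, third or fourth cell from the front, that is 20, 40 or 60 mm behind the blank. Origin at the centre of its underside, z up along it.
- cuvette_a: Open clear cuvette like the blank, in another of the cells. Origin at the centre of its underside.
- cuvette_b: Open clear cuvette like the blank, in another of the cells. Origin at the centre of its underside.
- bottle: Reagent bottle, 66 mm in diameter and 130 mm high, standing in front of the photometer's left part. Origin at the centre of its underside.
- dish: Clear covered Petri dish, 94 mm in diameter and 16 mm high, in front of the photometer's right part. Origin at the centre of its underside.
- tip_box: Pipette-tip box, 82 x 122 x 63 mm, on the left of the bench. Origin at the centre of its underside.
- tube_rack: Tube rack, 76 x 142 x 61 mm with its few tubes, on the right of the bench. Origin at the centre of its underside.
- timer: White pocket timer lying on the bench, 60 x 65 x 18 mm. Origin at the centre of its underside.
- marker: Marker pen lying on the bench, 130 mm long (its x), 14 mm thick. Origin at the centre of its underside.

How it is judged:
By the outcome, as a careful person would: the job done as asked, in the order asked, and still so for the second after the job is handed in, while the arm keeps its last pose, push and grip.
It also fails if it takes over 48 s, if anything falls off the work surface, if the arm or the gripper's body presses on something with over 40 N, if the wrist force passes 120 N, or if a joint passes its speed limit or range.

### The arm

A 7-joint arm with a two-finger parallel gripper is mounted at the origin on the work surface. World frame = base frame: x ahead of the robot, y to its left, z up, the work surface at z = 0. Lengths are in m, angles in rad, forces in N, time in s.
With the tool pointing down it reaches from about 0.425 to 1.025 m from the base axis. Payload 9.4 kg.
Tool frame: the origin (TCP) lies midway between the tips of the shut fingers; the grasp point (between the pads) lies 19 mm behind it; z points along the fingers, y is the line along which they close (so a half turn about z gives the same grasp; the last joint's range is limited). The gripper opens to 85 mm and grips with 20 to 120 N. Pads are 22 mm wide; open, the fingers measure 114 mm over their backs; the gripper's body (76 mm by 85 mm) begins 54 mm behind the grasp point. The pads swing forward as they close: fully open they stand 13 mm farther back than shut.
Start: joints at [-1.419, 0.599, -0.003, 1.599, 0.002, 0.943, -0.08], TCP at [0.164, 0.706, 0.231] pointing down, gripper open.
Joint ranges: [-2.57, 2.57], [-0.35, 1.97], [-1.29, 1.29], [0.11, 2.56], [-1.05, 4.19], [0.11, 1.86], [-2.63, 2.63]. Speed limits (rad/s): [2.22, 2.22, 3.01, 3.01, 3.14, 3.14, 3.14].

### API

Orientations are given as a 3x3 rotation matrix whose columns are the frame's x, y, z axes.
In Python, from rig import * gives the robot as it stands.
- The arm moves only by the tool carry_out, never from a script. Its argument "deltas" is a list of rows, each a list of 6 numbers: the shift along the world's x, y, z as a fraction of full scale, then the turn, a rotation vector about the world's x, y, z as a fraction of full scale. In form: [[tx, ty, tz, ax, ay, az], ...]. A call has 1 to 5 rows; each row shifts and turns the commanded pose from where the row before left it; what a row does not reach is not made up. Full scale, the value 1, is 0.5 m for a shift and pi rad for a turn. A row lasts 1/8 s, in which the tool goes at most 62.5 mm and 10.7 degrees, less where a joint would pass 70% of its speed; a pose out of reach is approached as far as the arm can. A call with a number of a shift or a turn outside -1 to 1 is refused whole. A call with a gripper value outside its range is refused whole. "fingers" is the opening, from 0 (shut) to 1 (fully open), set as the call begins (left out, the last holds). The fingers move at their own pace and stop on an object; "newtons" is the grip in N (left out, the last holds). Time passes only in rows, so rows that do not move let the fingers close. It gives the time, the measured TCP pose, the force, the opening and the grip force at its end, in the units of the state.
- sense(): the state, without advancing time (a new reading comes with each control period).
- camera(name): name is "scene" or "top" or "wrist"; returns the picture (420x560x3 uint8, blue, green, red); there is no depth.
- camera_info(name): a dict with "fx", "fy", "cx", "cy" (pixels), "k1" (the pictures are not rectified: a ray, as slopes to the right and down, at radius r is drawn at 1 + k1 r^2 times it, then the intrinsics apply), "R" (3x3) and "t" (3): a world point X has camera coordinates R X + t. Camera axes: x right, y down, z forward; pixel columns grow to the right and rows downward; lengths in m; the calibration is good to about 2 mm. A picture is of the moment at which its call begins: read the wrist's pose just before it. camera_info takes no time and is no camera call; for the wrist camera it gives the pose at the moment of the call.
- sign_off(): hands the job in; it is judged then, once.
Trained networks look in the newest picture that a camera, given by its name, has taken for a name from the list of things; names that differ only in an ending like _2 or _b are one class to them, and where a whole thing is asked for, a point or a joint stands for the part that bears it (a point fixed in the world has none). Each returns a list of dicts, best first, with "confidence" (0 to 1); they miss things now and then, are a little off and sometimes report something else, mostly with a low value. They report only what shows in the picture. A call takes as long as a camera call.
- outline_of(camera, name): "pixels" (420x560 bool, what is visible of it) and "box" ([centre column, centre row, width, height] in pixels, round what is visible of it).
The state is a dict: "time": time; "qpos": joint angles; "qd": joint speeds; "joint_torque": joint torques, N m; "tool_pos": TCP position; "orientation": TCP orientation; "wrist_force": force on the tool from outside, world axes, zero at the start; "wrist_torque": the same for the moment, N m; "finger_gap": finger opening in m; "grip_force": force on a finger pad.
Only numpy, scipy, OpenCV 4.12 (cv2) and the standard library are available. Lean on these libraries where they do the work, as an engineer would, in place of code of your own. Each camera call takes 0.05 s, during which the arm holds its last target. There are 200 camera calls.

## Working session

There is one attempt and no reset: what is moved stays moved. The work goes in short steps, Python scripts to look and compute and a tool call to move; the robot and the scene stay as the last step left them, time stands still between calls to the robot, and variables do not carry over. Pictures are saved under pics/ and viewed, at most 10 in all, crops included, and the job is handed in when it is done.

Besides the shell and the picture viewer there is one more tool, called after "Emit:" as name(argument=value, ...), one argument or row to a line, values as JSON. carry_out: Moves the arm, as the interface text tells. Shift numbers are shares of 0.5 m and turn numbers shares of pi rad, none past 1 either way. Its arguments: {"type":"object","properties":{"deltas":{"type":"array"},"fingers":{"type":"number"},"newtons":{"type":"number"}},"required":["deltas"]}

```bash
mkdir -p pics; cat > h.py <<'E'
from rig import *
import numpy as np, cv2
def ray(ci,u,v):
    a=np.array([(u-ci['cx'])/ci['fx'],(v-ci['cy'])/ci['fy']]); p=a.copy()
    for _ in range(20): p=a/(1+ci['k1']*(p@p))
    R=np.array(ci['R']);t=np.array(ci['t'])
    return -R.T@t, R.T@np.array([p[0],p[1],1])
def at_z(ci,u,v,z):
    c,d=ray(ci,u,v); return c+d*(z-c[2])/d[2]
def proj(ci,X):
    c=np.array(ci['R'])@np.array(X)+np.array(ci['t']); p=c[:2]/c[2]; p=p*(1+ci['k1']*(p@p))
    return p[0]*ci['fx']+ci['cx'],p[1]*ci['fy']+ci['cy']
def tri(obs):
    A=np.zeros((3,3));b=np.zeros(3)
    for ci,u,v in obs:
        c,d=ray(ci,u,v); d/=np.linalg.norm(d); P=np.eye(3)-np.outer(d,d); A+=P;b+=P@c
    return np.linalg.solve(A,b)
E
python3 - <<'E'
from h import *
np.set_printoptions(precision=4,suppress=True)
for n in ['scene','top']:
    im=camera(n); cv2.imwrite(f'pics/{n}1.png',im); ci=camera_info(n)
    print(n,ci)
    for k in ['rod_knob','shutter_tip','stoppered','photometer','blank','bottle','dish','tip_box','tube_rack','timer','marker']:
        o=outline_of(n,k); print(k,[(round(x['confidence'],2),np.round(x['box'],1)) for x in o[:4]])
s=sense();print(s['time'],s['tool_pos'],s['orientation'])
E
```

```text
scene {'fx': 493.937197318992, 'fy': 493.937197318992, 'cx': 271.1352900600648, 'cy': 214.56682896571832, 'k1': 0.01675543285774975, 'R': array([[-0.3239,  0.9461, -0.0049],
       [ 0.589 ,  0.1976, -0.7836],
       [-0.7404, -0.2566, -0.6213]]), 't': array([ 0.1555, -0.212 ,  1.8199])}
rod_knob [(0.6, array([291.9, 260.2,  47.5,  55.7]))]
shutter_tip []
stoppered [(0.56, array([275.9, 270.1,   2.2,  13.1])), (0.52, array([264. , 221.3,  28.3,  11.6])), (0.42, array([265.9, 280.6,   9.1,   4.5]))]
photometer [(0.94, array([269.6, 300. , 214. , 166. ])), (0.57, array([450.4, 256.7,  54.9,  43.8])), (0.29, array([257.4, 235.4,   7.5,  20.4]))]
blank []
bottle [(0.59, array([367.4, 254.2,  24.6,  41.9]))]
dish [(0.56, array([261.4, 221.7,  27.5,  11.4])), (0.26, array([407.5, 222.9,  25.8,  17.9]))]
tip_box [(0.8, array([450.6, 258.7,  54.1,  42.4]))]
tube_rack [(0.6, array([140.2, 206.5,  52.9,  34.2]))]
timer [(0.53, array([407.2, 222.1,  26.7,  18. ]))]
marker [(0.6, array([449.6, 260.2,  54.9,  40.9])), (0.51, array([194.9, 186.3,  36.1,  17.6]))]
top {'fx': 488.03263796089715, 'fy
[... 217 characters left out ...]
t': array([0.0264, 0.5111, 1.3669])}
rod_knob [(0.77, array([258.3, 163.3,  24.2,  81. ]))]
shutter_tip [(0.5, array([289.9, 163.2,   7. ,  10. ]))]
stoppered [(0.54, array([261.8, 136.1,   2.3,   7.3])), (0.53, array([264. , 130.9, 181.4, 154.4]))]
photometer [(0.64, array([264.9, 131.5, 181.7, 152.6]))]
blank []
bottle [(0.83, array([187. , 199.8,  22.2,  20.7]))]
dish [(0.57, array([308.1, 234.4,  34.1,  32.9]))]
tip_box [(0.79, array([112.2, 233.8,  52.7,  34.3]))]
tube_rack [(0.68, array([443.8, 215.9,  58.7,  30.1]))]
timer []
marker [(0.48, array([409.1, 281.5,  39.7,  30. ]))]
1.2 [0.1645 0.7061 0.2313] [[-0.9739  0.2268  0.0001]
 [ 0.2268  0.9739 -0.    ]
 [-0.0001  0.     -1.    ]]
```

```bash
python3 - <<'E'
import cv2
a=cv2.imread('pics/top1.png');cv2.imwrite('pics/top1c.png',cv2.resize(a[40:255,140:420],(800,600),interpolation=cv2.INTER_CUBIC)[:,:])
print(800/280,600/215)
b=cv2.imread('pics/scene1.png');cv2.imwrite('pics/scene1c.png',cv2.resize(b[190:400,150:430],(800,600),interpolation=cv2.INTER_CUBIC))
E
```

```text
2.857142857142857 2.7906976744186047
```

View pics/top1c.png

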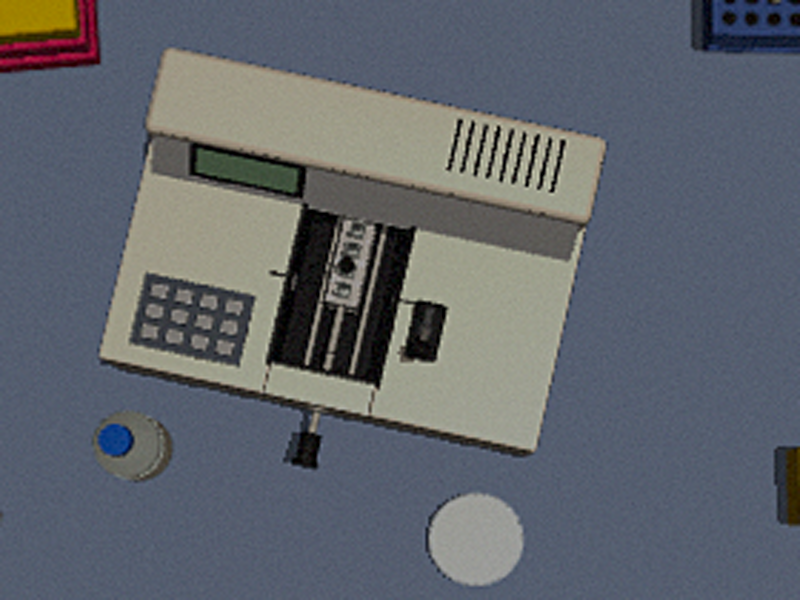

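View pics/scene1c.png

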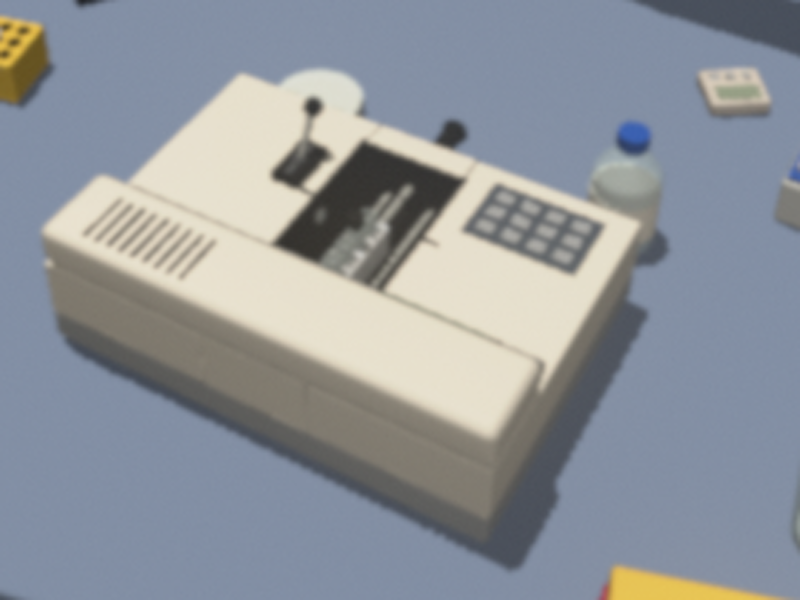

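```bash
cat > pose.py <<'E'
from h import *
from scipy.optimize import least_squares
np.set_printoptions(precision=4,suppress=True)
def top(c,r): return 140+c/2.857143-0.3,40+r/2.790698-0.3
def sc(c,r): return 150+c/2.857143-.3,190+r/2.857143-.3
T=camera_info('top');S=camera_info('scene')
obs=[(T,top(100,358),(-.15,.21,.1)),(T,top(537,452),(-.15,-.21,.1)),(T,top(167,48),(.15,.21,.14)),(T,top(606,140),(.15,-.21,.14)),
(S,sc(640,225),(-.15,.21,.1)),(S,sc(241,73),(-.15,-.21,.1)),(S,sc(495,440),(.15,.21,.14)),(S,sc(42,230),(.15,-.21,.14)),(T,top(304,452),(-.19,0,.07)),(S,sc(313,105),(-.06-.025,-.085,.154))]
def W(p,X):
    c,s=np.cos(p[2]),np.sin(p[2]); return np.array([p[0]+c*X[0]-s*X[1],p[1]+s*X[0]+c*X[1],X[2]])
f=lambda p:np.concatenate([np.subtract(proj(ci,W(p,X)),uv) for ci,uv,X in obs])
r=least_squares(f,[.8,0,-.2],loss='soft_l1');P=r.x
if __name__=='__main__':
    print(P,r.fun.reshape(-1,2))
    for n,X in dict(knob=(-.19,0,.07),beam=(-.035,0,.078),tip=(-.06-.025,-.085,.154),tipopen=(-.035,-.085,.154)).items(): print(n,W(P,X))
    for d in (0,20,40,60): print(d,'stopper at top px',proj(T,W(P,(-.035+d/1000,0,.118))),'scene',proj(S,W(P,(-.035+d/1000,0,.118))))
    print('seen',top(347,265))
    for nm,u,z in [('bottle',(187,199.8),.12),('dish',(308,234.4),.016)]: print(nm,at_z(T,*u,z))
E
python3 pose.py
```

```text
[ 0.7116  0.0811 -0.202 ] [[-0.4522 -0.4055]
 [-0.0121  0.2693]
 [-0.7769 -1.8187]
 [ 1.8407 -0.9085]
 [ 1.5026 -1.6652]
 [ 0.3854 -1.151 ]
 [ 0.6026 -0.8196]
 [-1.6027 -1.223 ]
 [ 1.9606 -1.5978]
 [ 0.5305 -0.091 ]]
knob [0.5254 0.1192 0.07  ]
beam [0.6773 0.0881 0.078 ]
tip [0.6112 0.0149 0.154 ]
tipopen [0.6602 0.0048 0.154 ]
0 stopper at top px (np.float64(259.82487939731), np.float64(141.655225860796)) scene (np.float64(278.7858460789543), np.float64(259.76171720786436))
20 stopper at top px (np.float64(261.51039665953283), np.float64(134.34351750920226)) scene (np.float64(274.72754023886944), np.float64(264.6583599767497))
40 stopper at top px (np.float64(263.1930600742149), np.float64(127.0460266441996)) scene (np.float64(270.5775016621723), np.float64(269.6659973175329))
60 stopper at top px (np.float64(264.87281412784534), np.float64(119.76298587194675)) scene (np.float64(266.33250979684715), np.float64(274.78853651716844))
seen (261.1499939275003, 134.6583222548624)
bottle [0.5196 0.2758 0.12  ]
dish [ 0.4355 -0.0479  0.016 ]
```

Emit:
carry_out(
  deltas=[
    [0.053,-0.0875,0.01,0,0,0.0086],
    [0.053,-0.0875,0.01,0,0,0],
    [0.053,-0.0875,0.01,0,0,0],
    [0.053,-0.0875,0.01,0,0,0],
    [0.053,-0.0875,0,0,0,0],
  ],
  fingers=0,
)

```text
time: 1.82
tool_pos: [0.2979, 0.4861, 0.2519]
orientation: [[-0.98, 0.2, 0.001], [0.2, 0.98, 0.001], [-0.001, 0.001, -1.0]]
wrist_force: [0.4, -0.4, -0.5]
finger_gap: 0.0002
grip_force: 0.0
```

Emit:
carry_out(
  deltas=[
    [0.053,-0.0875,0,0,0,0],
    [0.053,-0.0875,0,0,0,0],
    [0.053,-0.0875,0,0,0,0],
    [0.053,-0.0875,0,0,0,0],
    [0.053,-0.0875,0,0,0,0],
  ],
)

```text
time: 2.45
tool_pos: [0.4303, 0.2672, 0.2516]
orientation: [[-0.98, 0.2, 0.001], [0.2, 0.98, 0.001], [-0.001, 0.001, -1.0]]
wrist_force: [0.6, 0.6, 0.5]
finger_gap: 0.0001
grip_force: 0.0
```

Emit:
carry_out(
  deltas=[
    [0.053,-0.0875,0,0,0,0],
    [0.053,-0.0875,0,0,0,0],
    [0.053,-0.0875,0,0,0,0],
    [0.053,-0.0875,0,0,0,0],
    [0,0,0,0,0,0],
  ],
)

```text
time: 3.08
tool_pos: [0.5372, 0.0895, 0.2515]
orientation: [[-0.978, 0.207, 0.001], [0.207, 0.978, -0.001], [-0.002, -0.001, -1.0]]
wrist_force: [-0.1, 1.2, 0.0]
finger_gap: 0.0
grip_force: 0.0
```

```bash
python3 - <<'E'
from pose import *
ci=camera_info('wrist');im=camera('wrist'); cv2.imwrite('pics/w1.png',im)
for k in ['rod_knob','shutter_tip','stoppered','blank']:
    o=outline_of('wrist',k); print(k,[(round(x['confidence'],2),np.round(x['box'],1)) for x in o[:4]])
for n,X in dict(knob=(-.19,0,.07),tip=(-.085,-.085,.154),c0=(-.035,0,.118),c20=(-.015,0,.118),c40=(.005,0,.118)).items(): print(n,proj(ci,W(P,X)))
print(sense()['tool_pos'],ci['t'])
E
```

```text
rod_knob [(0.6, array([306. , 226.6,  24. , 138.8]))]
shutter_tip [(0.74, array([220.9, 296.6,  21.8,  11.5]))]
stoppered []
blank []
knob (np.float64(303.2831773814259), np.float64(174.85127388094207))
tip (np.float64(219.44052177958446), np.float64(300.0393368588073))
c0 (np.float64(303.71833700521006), np.float64(318.18765908864447))
c20 (np.float64(303.3613007639531), np.float64(332.5543037802462))
c40 (np.float64(303.0165713126328), np.float64(346.376094768171))
[0.5348 0.095  0.2513] [-0.1989 -0.5282  0.2395]
```

View pics/w1.png

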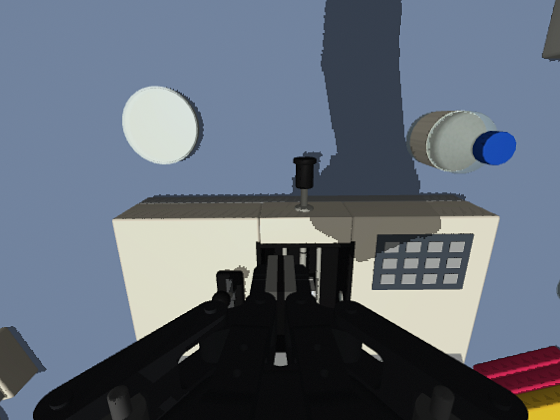

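Emit:
carry_out(
  deltas=[
    [0.042,-0.073,0,0,0,0],
    [0.042,-0.073,0,0,0,0],
    [0,0,-0.11,0,0,0],
    [0,0,-0.11,0,0,0],
    [0,0,0,0,0,0],
  ],
)

```text
time: 3.95
tool_pos: [0.5749, 0.0217, 0.1383]
orientation: [[-0.98, 0.198, -0.007], [0.198, 0.98, -0.001], [0.007, -0.002, -1.0]]
wrist_force: [0.1, 0.0, 0.2]
finger_gap: -0.0002
grip_force: 0.0
```

```bash
python3 - <<'E'
from pose import *
s=sense();p=s['tool_pos'];print(p,s['wrist_force'])
c,sn=np.cos(P[2]),np.sin(P[2]);d=p[:2]-P[:2];print('phot',c*d[0]+sn*d[1],-sn*d[0]+c*d[1])
a=camera('scene')[150:300,180:380];b=camera('top')[100:250,180:380]
cv2.imwrite('pics/s2.png',cv2.resize(np.vstack([a,b]),(800,1200),interpolation=cv2.INTER_CUBIC)[:600] if 0 else cv2.resize(np.hstack([a,b]),(800,300),interpolation=cv2.INTER_CUBIC))
E
```

```text
[0.5749 0.0217 0.1383] [0.1355 0.0129 0.2353]
phot -0.12202609399138958 -0.0855844238772611
```

View pics/s2.png

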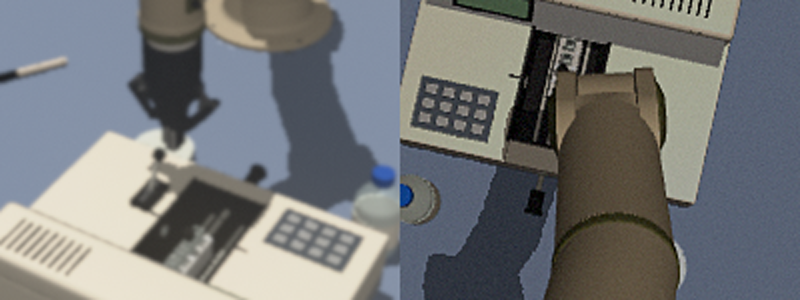

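Emit:
carry_out(
  deltas=[
    [0.025,-0.005,0,0,0,0],
    [0.025,-0.005,0,0,0,0],
    [0.025,-0.005,0,0,0,0],
    [0.025,-0.005,0,0,0,0],
    [0.02,-0.004,0,0,0,0],
  ],
)

```text
time: 4.68
tool_pos: [0.6392, 0.0084, 0.1423]
orientation: [[-0.98, 0.2, 0.002], [0.2, 0.98, 0.0], [-0.002, 0.001, -1.0]]
wrist_force: [-0.2, 0.0, -0.6]
finger_gap: -0.0002
grip_force: 0.0
```

```bash
python3 - <<'E'
from pose import *
s=sense();p=s['tool_pos'];print(p,s['wrist_force'])
c,sn=np.cos(P[2]),np.sin(P[2]);d=p[:2]-P[:2];print('phot',c*d[0]+sn*d[1],-sn*d[0]+c*d[1])
a=camera('scene')[180:330,180:380]
for o in outline_of('scene','shutter_tip')[:3]: print(o['confidence'],o['box'])
print('shut',proj(S,W(P,(-.085,-.085,.154))),'open',proj(S,W(P,(-.035,-.085,.154))))
cv2.imwrite('pics/s3.png',cv2.resize(a,(800,600),interpolation=cv2.INTER_CUBIC))
E
```

```text
[0.6392 0.0084 0.1423] [-0.217   0.0276 -0.6051]
phot -0.05628387004132406 -0.0857148793396407
0.46 [252.9, 241.6, 8.7, 9.9]
shut (np.float64(259.7805135736919), np.float64(226.35901037306152)) open (np.float64(249.32225536613691), np.float64(237.4360184547794))
```

View pics/s3.png

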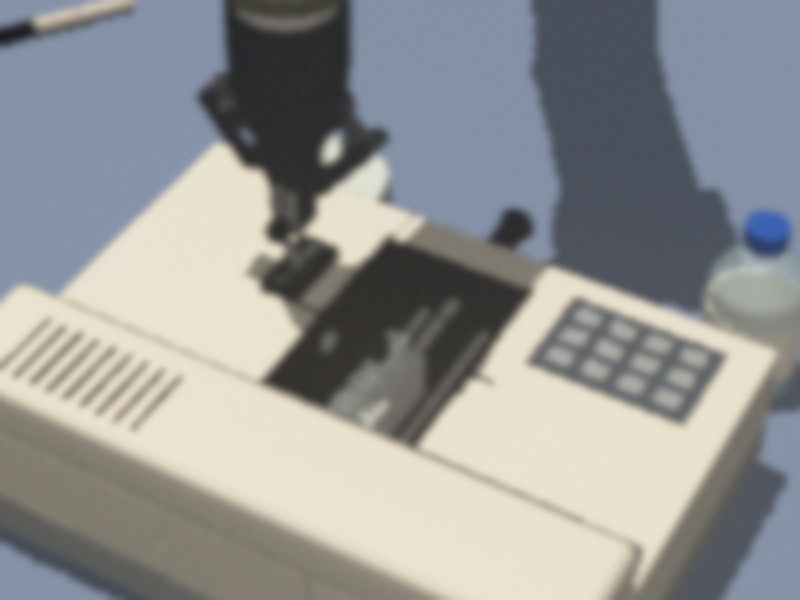

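Emit:
carry_out(
  deltas=[
    [-0.06,0.012,0,0,0,0],
    [0,0,0.1,0,0,0],
    [0,0,0.1,0,0,0],
    [-0.056,0.07,0,0,0,0],
    [-0.056,0.07,0,0,0,0],
  ],
)

```text
time: 5.4
tool_pos: [0.5512, 0.0851, 0.2422]
orientation: [[-0.979, 0.202, 0.002], [0.202, 0.979, 0.001], [-0.002, 0.001, -1.0]]
wrist_force: [0.3, 0.4, -0.2]
finger_gap: 0.0001
grip_force: 0.0
```

Emit:
carry_out(
  deltas=[
    [-0.056,0.07,0,0,0,0],
    [0,0,0,0,0,0],
  ],
  fingers=0.7,
)

```text
time: 5.65
tool_pos: [0.5216, 0.1225, 0.2416]
orientation: [[-0.981, 0.196, -0.0], [0.196, 0.981, 0.001], [0.001, 0.001, -1.0]]
wrist_force: [0.8, -1.0, 0.1]
finger_gap: 0.0359
grip_force: 0.0
```

```bash
python3 - <<'E'
from pose import *
s=sense();p=s['tool_pos'];print(p,s['finger_gap'])
c,sn=np.cos(P[2]),np.sin(P[2]);d=p[:2]-P[:2];print('phot',c*d[0]+sn*d[1],-sn*d[0]+c*d[1])
ci=camera_info('wrist');w=camera('wrist')
b=camera('scene')[210:315,210:350];
for n in ('wrist','scene'):
  for k in ('rod_knob','stoppered'):
    for o in outline_of(n,k)[:3]: print(n,k,o['confidence'],np.round(o['box'],1))
for X in [(-.19,0,.07),(-.176,0,.08),(-.21,0,.083),(-.035,0,.118),(-.015,0,.118)]: print(X,proj(ci,W(P,X)))
print('open',proj(S,W(P,(-.035,-.085,.154))))
cv2.imwrite('pics/w4.png',np.hstack([w[:420,60:460],cv2.resize(b,(400,300),interpolation=cv2.INTER_CUBIC)if 0 else cv2.copyMakeBorder(cv2.resize(b,(400,300),interpolation=cv2.INTER_CUBIC),0,120,0,0,cv2.BORDER_CONSTANT)]))
E
```

```text
[0.5216 0.1225 0.2416] 0.035890027222018735
phot -0.19440187044220342 0.0024311931562528283
wrist rod_knob 0.92 [277.5 273.1  25.8 186.8]
wrist stoppered 0.6 [280.2 349.1  12.   22.1]
scene rod_knob 0.68 [292.7 260.8  43.6  58.8]
scene stoppered 0.74 [291.  260.1  48.   56.5]
(-0.19, 0, 0.07) (np.float64(276.96462583080006), np.float64(196.4293235157173))
(-0.176, 0, 0.08) (np.float64(276.8453434223424), np.float64(211.16686679793222))
(-0.21, 0, 0.083) (np.float64(276.90391522426114), np.float64(181.30311761619973))
(-0.035, 0, 0.118) (np.float64(276.19817409373866), np.float64(340.59015091671836))
(-0.015, 0, 0.118) (np.float64(276.16625215152084), np.float64(354.648331788471))
open (np.float64(249.32225536613691), np.float64(237.4360184547794))
```

View pics/w4.png

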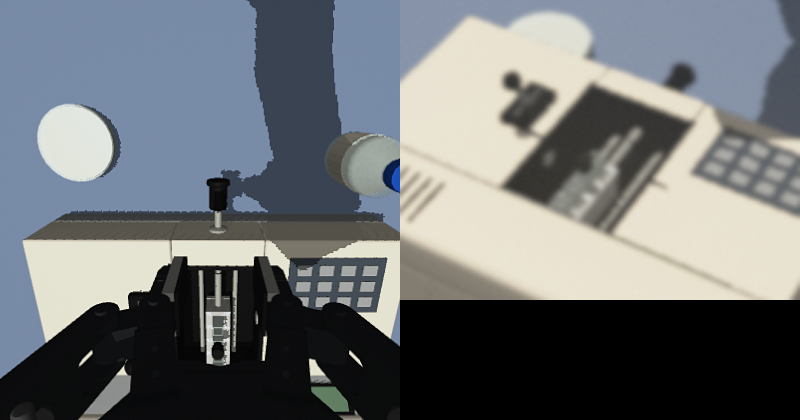

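```bash
python3 - <<'E'
from pose import *
ci=camera_info('wrist');w=camera('wrist');t=camera('top')
for d in (0,20,40,60):
  x=-.035+d/1000
  print(d,'stopper rows',[round(float(proj(ci,W(P,q))[1]),1) for q in [(x-.0075,0,.103),(x-.0075,0,.118),(x,0,.118),(x+.0075,0,.118)]],'cuv top',[round(float(proj(ci,W(P,q))[1]),1) for q in [(x-.006,0,.103),(x+.006,0,.103)]],'topcam',proj(T,W(P,(x,0,.118))))
a=cv2.resize(w[280:380,238:318],(400,500),interpolation=cv2.INTER_CUBIC)
b=cv2.resize(t[105:165,236:284],(400,500),interpolation=cv2.INTER_CUBIC)
cv2.imwrite('pics/z5.png',np.hstack([a,b]))
E
```

```text
0 stopper rows [323.7, 332.8, 338.3, 343.7] cuv top [324.8, 333.2] topcam (np.float64(259.82487939731), np.float64(141.655225860796))
20 stopper rows [337.7, 347.2, 352.4, 357.6] cuv top [338.7, 346.8] topcam (np.float64(261.51039665953283), np.float64(134.34351750920226))
40 stopper rows [351.1, 361.0, 366.0, 371.0] cuv top [352.1, 359.9] topcam (np.float64(263.1930600742149), np.float64(127.0460266441996))
60 stopper rows [364.0, 374.3, 379.1, 383.9] cuv top [365.0, 372.5] topcam (np.float64(264.87281412784534), np.float64(119.76298587194675))
```

View pics/z5.png

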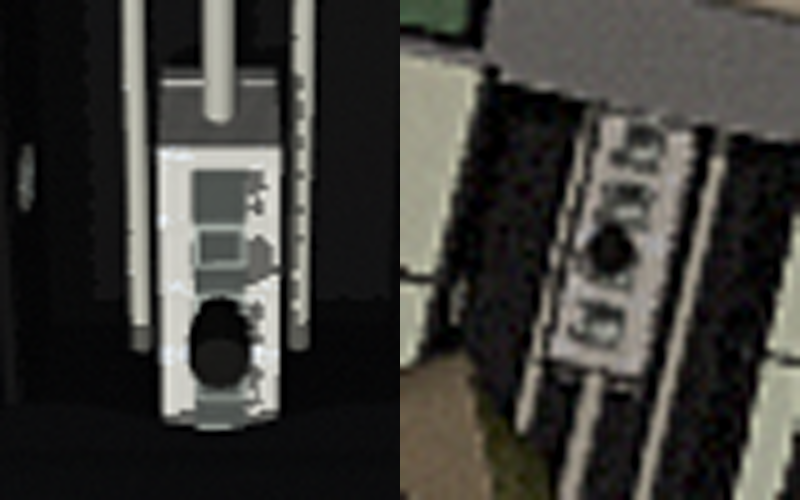

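Emit:
carry_out(
  deltas=[
    [0.006,-0.005,-0.09,0,0,0],
    [0,0,-0.1,0,0,0],
    [0,0,-0.1,0,0,0],
    [0,0,-0.095,0,0,0],
    [0,0,0,0,0,0],
  ],
)

```text
time: 6.68
tool_pos: [0.5248, 0.1161, 0.046]
orientation: [[-0.98, 0.201, -0.006], [0.201, 0.98, -0.002], [0.005, -0.003, -1.0]]
wrist_force: [-0.7, -0.7, -0.3]
finger_gap: 0.0596
grip_force: 0.0
```

```bash
python3 - <<'E'
from pose import *
s=sense();p=s['tool_pos'];print(p,s['finger_gap'],s['wrist_force'])
c,sn=np.cos(P[2]),np.sin(P[2]);d=p[:2]-P[:2];print('phot',c*d[0]+sn*d[1],-sn*d[0]+c*d[1])
w=camera('wrist'); cv2.imwrite('pics/w6.png',w)
E
```

```text
[0.5248 0.1161 0.046 ] 0.059577675168555104 [-0.6565 -0.6996 -0.2869]
phot -0.19004638481796976 -0.0031297696275818174
```

View pics/w6.png

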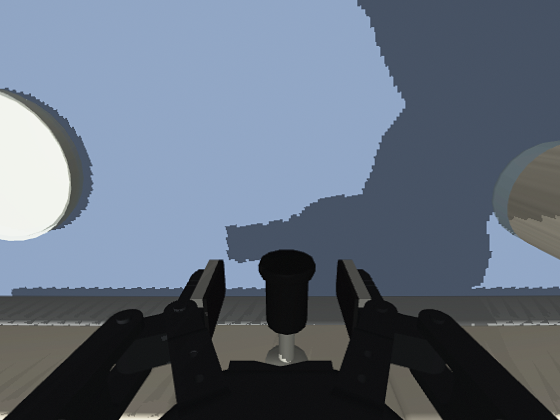

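Emit:
carry_out(
  deltas=[
    [0.0,0.006,0.006,0,0,0],
    [0,0,0,0,0,0],
  ],
)

```text
time: 6.98
tool_pos: [0.5277, 0.1208, 0.054]
orientation: [[-0.98, 0.2, 0.004], [0.2, 0.98, 0.001], [-0.003, 0.002, -1.0]]
wrist_force: [-0.2, -0.1, -0.5]
finger_gap: 0.0601
grip_force: 0.0
```

Emit:
carry_out(
  deltas=[
    [0,0,0,0,0,0],
    [0,0,0,0,0,0],
    [0,0,0,0,0,0],
    [0,0,0,0,0,0],
  ],
  fingers=0,
  newtons=60,
)

```text
time: 7.48
tool_pos: [0.5264, 0.119, 0.0524]
orientation: [[-0.98, 0.201, 0.0], [0.201, 0.98, -0.001], [-0.0, -0.001, -1.0]]
wrist_force: [-1.5, -2.8, 9.7]
finger_gap: 0.0179
grip_force: 58.2
```

Emit:
carry_out(
  deltas=[
    [-0.0098,0.002,0,0,0,0],
    [-0.0098,0.002,0,0,0,0],
    [-0.0098,0.002,0,0,0,0],
    [0,0,0,0,0,0],
  ],
)

```text
time: 7.98
tool_pos: [0.5116, 0.122, 0.0524]
orientation: [[-0.98, 0.201, 0.0], [0.201, 0.98, -0.001], [-0.0, -0.001, -1.0]]
wrist_force: [-1.0, -3.5, 10.1]
finger_gap: 0.0182
grip_force: 59.3
```

Emit:
carry_out(
  deltas=[
    [-0.0059,0.0012,0,0,0,0],
    [0,0,0,0,0,0],
  ],
)

```text
time: 8.22
tool_pos: [0.5078, 0.1227, 0.0524]
orientation: [[-0.98, 0.201, -0.001], [0.201, 0.98, -0.001], [0.001, -0.001, -1.0]]
wrist_force: [-5.2, -2.2, 11.9]
finger_gap: 0.0181
grip_force: 59.6
```

Emit:
carry_out(
  deltas=[
    [-0.0039,0.0008,0,0,0,0],
    [0,0,0,0,0,0],
    [0,0,0,0,0,0],
  ],
)

```text
time: 8.6
tool_pos: [0.5069, 0.123, 0.0524]
orientation: [[-0.98, 0.201, 0.0], [0.201, 0.98, -0.001], [-0.0, -0.001, -1.0]]
wrist_force: [-1.1, -4.0, 10.0]
finger_gap: 0.0182
grip_force: 59.2
```

```bash
python3 - <<'E'
from pose import *
s=sense();p=s['tool_pos'];print(p,s['finger_gap'],s['wrist_force'])
d0=np.array(p)-[.5264,.119,.0524];c,sn=np.cos(P[2]),np.sin(P[2]);print('travel',c*d0[0]+sn*d0[1], 'axial force',c*s['wrist_force'][0]+sn*s['wrist_force'][1])
ci=camera_info('wrist');w=camera('wrist');t=camera('top');sc_=camera('scene')
for n in ('wrist','top','scene'):
    for o in outline_of(n,'stoppered')[:3]: print(n,o['confidence'],np.round(o['box'],1))
print('beam stopper: top',proj(T,W(P,(-.035,0,.118))),'scene',proj(S,W(P,(-.035,0,.118))),'tip',proj(S,W(P,(-.035,-.085,.154))))
a=cv2.resize(w[220:420,180:380],(400,400),interpolation=cv2.INTER_CUBIC)
b=cv2.resize(t[95:175,220:300],(400,400),interpolation=cv2.INTER_CUBIC)
cv2.imwrite('pics/z7.png',np.hstack([a,b]))
cv2.imwrite('pics/z8.png',cv2.resize(sc_[215:305,225:345],(800,600),interpolation=cv2.INTER_CUBIC))
E
```

```text
[0.5069 0.123  0.0524] 0.018233750882186574 [-1.1176 -3.9573 10.0407]
travel -0.019931129981792153 axial force -0.301002452647399
wrist 0.59 [280.6 304.   55.7 125.2]
top 0.44 [260.1 141.5   4.4   6. ]
beam stopper: top (np.float64(259.82487939731), np.float64(141.655225860796)) scene (np.float64(278.7858460789543), np.float64(259.76171720786436)) tip (np.float64(249.32225536613691), np.float64(237.4360184547794))
```

View pics/z7.png

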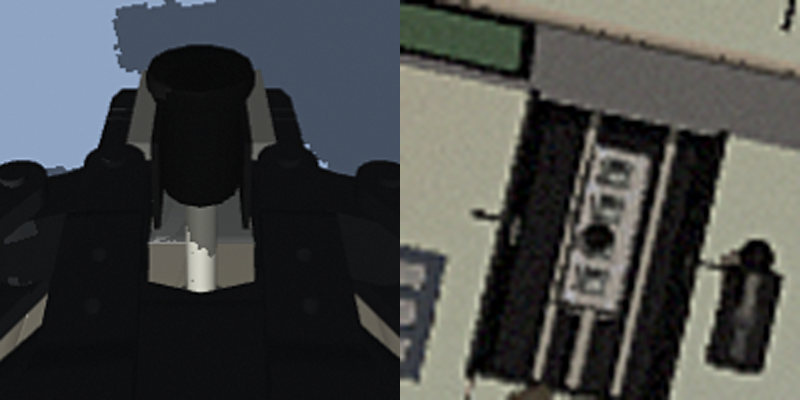

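```bash
python3 -c "
from rig import *
print(sign_off())"
```

```text
the job is handed in; nothing more can be done
None
```

The shutter lever is over to the rear. The rod is pulled one click (19.9 mm measured), which puts the stoppered cuvette (second cell) in the beam. I handed the job in at about 9 s with the gripper still holding the knob.

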